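# Fill the thread tray with the red and blue sets

### The job

Get the thread tray ready for the red and blue work: stand the red and the blue spool upright on the large discs of their own colours, and lay the red and the blue bobbin flat on the small discs of theirs, each wholly on its disc and let go. Leave the white spool and the white bobbin untouched where they are.

Things in the scene. Friction and masses are not known exactly. Their poses are not given: they have to be found in the camera images.
- red_spool_center (a point): Centre (half-way up) of the spool of red sewing thread with white end flanges and a round red label on its top, standing upright on the worktop: 33 mm diameter, 55 mm tall, about 35 g, rigid; z axis along the spool, up.
- red_bobbin_center (a point): Centre (half-way up) of the small red plastic bobbin with red thread, flat like a thick coin, lying on one of its flanges: 28 mm diameter, 14 mm tall, about 20 g; z axis along its axle, up.
- blue_spool_center (a point): Centre (half-way up) of the spool of blue sewing thread with light wooden end flanges and a round blue label on its top, standing upright on the worktop: 33 mm diameter, 55 mm tall, about 35 g, rigid; z axis along the spool, up.
- blue_bobbin_center (a point): Centre (half-way up) of the small blue plastic bobbin with blue thread, flat like a thick coin, lying on one of its flanges: 28 mm diameter, 14 mm tall, about 20 g; z axis along its axle, up.
- white_spool_center (a point): Centre (half-way up) of the spool of white sewing thread with white end flanges and a round white label on its top, standing upright on the worktop: 33 mm diameter, 55 mm tall, about 35 g, rigid; z axis along the spool, up. It does not belong in the tray and stays where it stands.
- white_bobbin_center (a point): Centre (half-way up) of the small white plastic bobbin with white thread, flat like a thick coin, lying on one of its flanges: 28 mm diameter, 14 mm tall, about 20 g; z axis along its axle, up. It does not belong in the tray and stays where it stands.
- red_spool_disc: The large red disc, place of the red spool: 62 mm across, 1.5 mm thick, fixed on the floor of the wooden thread tray; origin: centre of its underside, 4 mm above the worktop (upper face 5.5 mm). Tray fixed, 190 x 230 mm, rim 12 mm high. Large discs in the farther row, small ones in the nearer, 104 mm apart in a row, rows 84 mm apart, centres over 50 mm from the tray edge; left or right varies.
- red_bobbin_disc: The small red disc, place of the red bobbin: 46 mm across, 1.5 mm thick, fixed on the floor of the wooden thread tray; origin: centre of its underside, 4 mm above the worktop (upper face 5.5 mm). Tray fixed, 190 x 230 mm, rim 12 mm high. Large discs in the farther row, small ones in the nearer, 104 mm apart in a row, rows 84 mm apart, centres over 50 mm from the tray edge; left or right varies.
- blue_spool_disc: The large blue disc, place of the blue spool: 62 mm across, 1.5 mm thick, fixed on the floor of the wooden thread tray; origin: centre of its underside, 4 mm above the worktop (upper face 5.5 mm). Tray fixed, 190 x 230 mm, rim 12 mm high. Large discs in the farther row, small ones in the nearer, 104 mm apart in a row, rows 84 mm apart, centres over 50 mm from the tray edge; left or right varies.
- blue_bobbin_disc: The small blue disc, place of the blue bobbin: 46 mm across, 1.5 mm thick, fixed on the floor of the wooden thread tray; origin: centre of its underside, 4 mm above the worktop (upper face 5.5 mm). Tray fixed, 190 x 230 mm, rim 12 mm high. Large discs in the farther row, small ones in the nearer, 104 mm apart in a row, rows 84 mm apart, centres over 50 mm from the tray edge; left or right varies.

How it is judged:
At the end, for the whole second after the job is handed in: Red and blue spools stand (within 0.15 rad) on the large discs of their colours, within 15 mm of centre; red and blue bobbins lie flat (0.15 rad) on the small discs of theirs, within 12 mm of centre; all at rest; white spool and bobbin within 20 mm of their starts (horizontal distance between red_spool_center and red_spool_disc below 0.015 m and height (world z) of each of red_spool_center, blue_spool_center below 0.038 m and angle between the z axis of red_spool_center and the z axis of red_spool_disc, either way round below 0.15 rad and linear speed of each of red_spool, red_bobbin, blue_spool, blue_bobbin below 0.02 m/s and horizontal distance between red_bobbin_center and red_bobbin_disc below 0.012 m and height (world z) of each of red_bobbin_center, blue_bobbin_center below 0.0165 m and angle between the z axis of red_bobbin_center and the z axis of red_bobbin_disc, either way round below 0.15 rad and horizontal distance between blue_spool_center and blue_spool_disc below 0.015 m and angle between the z axis of blue_spool_center and the z axis of blue_spool_disc, either way round below 0.15 rad and horizontal distance between blue_bobbin_center and blue_bobbin_disc below 0.012 m and angle between the z axis of blue_bobbin_center and the z axis of blue_bobbin_disc, either way round below 0.15 rad and distance of each of white_spool_center, white_bobbin_center from where it was at the start of the episode below 0.02 m); the robot touches nothing.
It fails at once if the white spool is moved or knocked over (distance of white_spool_center from where it was at the start of the episode above 0.02 m or angle between white_spool_center's own z axis and vertical above 0.5 rad).
It fails at once if the white bobbin is moved or knocked over (distance of white_bobbin_center from where it was at the start of the episode above 0.02 m or angle between white_bobbin_center's own z axis and vertical above 0.5 rad).
It also fails if it takes over 141 s, if anything falls off the work surface, if the arm or the gripper's body presses on something with over 40 N, if the wrist force passes 120 N, or if a joint passes its speed limit or range.

### The arm

A 6-joint arm with a two-finger parallel gripper is mounted at the origin on a cart in front of the work surface, level with it; the furniture and walls round the work are solid. World frame = base frame: x ahead of the robot, y to its left, z up, the work surface at z = 0. Lengths are in m, angles in rad, forces in N, time in s.
With the tool pointing down it reaches from about 0.375 to 0.75 m from the base axis. Payload 9 kg.
Tool frame: the origin (TCP) lies on the centre line of the jaws, within the pads' length; the fingertips stand 22 mm ahead of it and the grasp point (between the pads) lies 3 mm ahead of it (finger_overhang is the distance from the TCP to the fingertips, in m); z points along the fingers, y is the direction in which the jaws open and shut (so a half turn about z gives the same grasp; the last joint's range is limited). The gripper opens to 85 mm and grips with 20 to 120 N. Pads are 22 mm wide; open, the fingers measure 114 mm over their backs; the gripper's body (76 mm by 85 mm) begins 54 mm behind the grasp point. The pads swing forward as they close: fully open they stand 13 mm farther back than shut.
Start: joints at [-1.359, 0.104, 0.097, 1.564, 0, 1.353], TCP at [0.25, -0.545, 0.253] pointing down, gripper open.
Joint ranges: [-2.99, 2.99], [-0.84, 1.86], [-1.1, 1.16], [-1.84, 2.11], [-1.51, 1.56], [-3.14, 3.14]. Speed limits (rad/s): [2.22, 2.22, 2.57, 3.14, 3.14, 3.14].

### API

Orientations are given as [roll, pitch, yaw] about the fixed x, y, z axes, in that order (R = Rz(yaw) Ry(pitch) Rx(roll)).
In Python, from bench import * gives the robot as it stands. The module is installed in compiled form; this text tells all that it offers.
- The arm moves only by the tool send_rows, never from a script. Its argument "deltas" is a list of rows, each a list of 7 numbers: the turn, a rotation vector about the tool's x, y, z in degrees, then the shift along the tool's x, y, z in mm, then the closure, from -1 (fully open) to 1 (shut). A call has 1 to 20 rows; each row is the pose to reach, as a shift and turn from the pose commanded when the call began, along the tool's axes at that moment; what a row does not reach only later rows make up. A row lasts 1/10 s, in which the tool goes at most 50 mm and 8.59 degrees, less where a joint would pass 70% of its speed; a pose out of reach is approached as far as the arm can. A call with a gripper value outside its range is refused whole. The fingers move at their own pace and stop on an object; "grip_force" is the grip in N (left out, the last holds). Time passes only in rows, so rows that repeat a pose let the fingers close. It gives the time, the measured TCP pose, the force and the opening at its end, in the units of the state.
- observe(): the state, without advancing time (a new reading comes with each control period).
- camera(name): name is "side" or "top"; returns a dict with "pixels" (420x560x3 uint8, blue, green, red), "depth" (420x560 float32, m along the optical axis (not along the pixel's ray), 0 where there is no reading), "mtx" (3x3 intrinsics, pixels), "R" (3x3) and "t" (3): a world point X has camera coordinates R X + t. Camera axes: x right, y down, z forward; pixel columns grow to the right and rows downward; lengths in m; the calibration is good to about 2 mm. A picture is of the moment at which its call begins.
- hand_in(): hands the job in, once; it reports no verdict.
The state is a dict: "t": time; "joint_pos": joint angles; "qd": joint speeds; "effort": joint torques, N m; "eef_pos": TCP position; "tcp_rot": TCP orientation; "wrist_force": force on the tool from outside, world axes, zero at the start; "ft_torque": the same for the moment, N m; "gripper_width": finger opening in m.
Only numpy, scipy, OpenCV 4.12 (cv2) and the standard library are available. Lean on these libraries where they do the work, as an engineer would, in place of code of your own. Each camera call takes 0.05 s, during which the arm holds its last target.

## Working session

There is one attempt and no reset: what is moved stays moved. The work goes in short steps, Python scripts to look and compute and a tool call to move; the robot and the scene stay as the last step left them, time stands still between calls to the robot, and variables do not carry over. Pictures are saved under pics/ and viewed, and the job is handed in when it is done.

Besides the shell and the picture viewer there is one more tool, called after "Request:" as name(argument=value, ...) on one line, values as JSON. send_rows: Moves the arm, as the interface text tells. Its arguments: {"type":"object","properties":{"deltas":{"type":"array","items":{"type":"array","items":{"type":"number"}}},"grip_force":{"type":"number"}},"required":["deltas"]}

```bash
mkdir -p pics
python3 - <<'E'
from bench import *
import cv2,numpy as np
s=observe();print(s)
for n in("top","side"):
    c=camera(n);cv2.imwrite(f"pics/{n}0.png",c["pixels"]);np.savez(f"{n}0.npz",**c);print(n,c["mtx"],c["R"],c["t"])
E
```

```text
{'t': 0.0, 'joint_pos': array([-1.35868401e+00,  1.04698182e-01,  9.64729300e-02,  1.56389851e+00,
        8.40561139e-06,  1.35309573e+00]), 'qd': array([ 0.00013888, -0.00027384,  0.00189252,  0.00108363,  0.00121937,
       -0.00112293]), 'effort': array([-1.65586767e-03, -5.56931233e+01,  5.03650439e+01,  1.72347960e-02,
       -3.39222388e-04,  3.02425583e-06]), 'eef_pos': array([ 0.24996599, -0.54511955,  0.25252498]), 'tcp_rot': array([-3.14029837e+00, -2.94912249e-04,  4.29812721e-01]), 'wrist_force': array([-0.12139004,  0.45989997, -0.27191776]), 'ft_torque': array([-0.033769  , -0.06801328, -0.02496393]), 'gripper_width': 0.08547652430633455}
top [[531.408025     0.         284.14480097]
 [  0.         531.408025   208.83619076]
 [  0.           0.           1.        ]] [[ 0.01501192 -0.99980795 -0.01259803]
 [-0.99504296 -0.01369926 -0.0984979 ]
 [ 0.0983064   0.01401423 -0.99505751]] [-0.02119163  0.52732507  1.14328885]
side [[486.54595457   0.         281.91564378]
 [  0.         486.54595457 210.9635036 ]
 [  0.           0.           1.        ]] [[ 0.95370954 -0.2997629   0.0240896 ]
 [-0.10905944 -0.41940214 -0.90122577]
 [ 0.28025728  0.85688042 -0.4326798 ]] [-0.51742146  0.10680055  0.94283104]
```

View pics/top0.png

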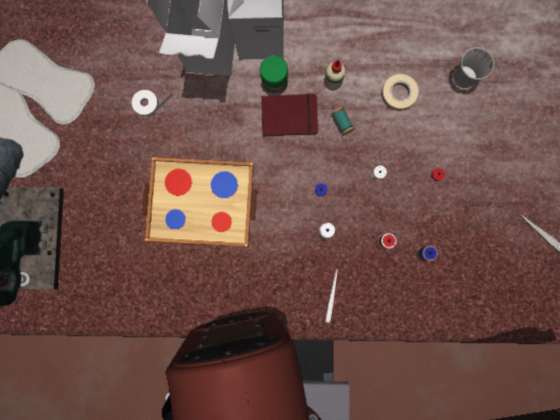

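View pics/side0.png

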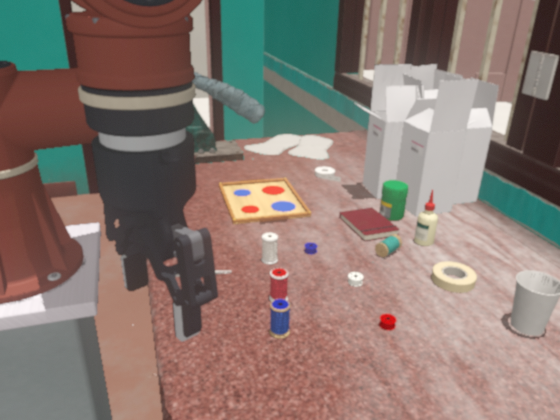

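The top view shows these pixel positions:

| Item | Red | Blue | White |
|---|---|---|---|
| Spool | (389,240) | (430,253) | (327,230) |
| Bobbin | (439,174) | (321,189) | (380,172) |
| Large disc | (178,182) | (224,184) | – |
| Small disc | (221,221) | (175,218) | – |

I'll measure them properly next.

```bash
cat > h.py <<'E'
import cv2,numpy as np
def ray(c,uv,z):
    M,R,t=c["mtx"],c["R"],c["t"]
    d=R.T@(np.linalg.inv(M)@[uv[0],uv[1],1.]); o=-R.T@t
    return o+d*(z-o[2])/d[2]
def proj(c,X):
    p=c["mtx"]@(c["R"]@np.array(X)+c["t"]);return p[:2]/p[2]
def mask(img,col):
    h=cv2.cvtColor(img,cv2.COLOR_BGR2HSV)
    if col=="red":return (((h[...,0]<8)|(h[...,0]>172))&(h[...,1]>190)&(h[...,2]>110)).astype(np.uint8)
    if col=="blue":return ((abs(h[...,0].astype(int)-118)<14)&(h[...,1]>120)&(h[...,2]>60)).astype(np.uint8)
    return ((h[...,1]<50)&(h[...,2]>150)).astype(np.uint8)
def blobs(img,col,amin=15):
    n,l,s,ce=cv2.connectedComponentsWithStats(mask(img,col))
    return [(ce[i].round(1),s[i]) for i in range(1,n) if s[i][4]>=amin]
E
python3 - <<'E'
from h import *
for n in("top","side"):
    c=np.load(n+"0.npz")
    for col in("red","blue","white"):
        for ce,s in blobs(c["pixels"],col):
            if n=="top" and not(140<ce[1]<270 and 140<ce[0]<460):continue
            if n=="side" and not(170<ce[1]<350 and 200<ce[0]<420):continue
            print(n,col,ce,s,[ray(c,ce,z)[:2].round(4) for z in(.0055,.014,.055)])
E
python3 - <<'E'
import cv2
a=cv2.imread('pics/top0.png')[150:270,300:460];cv2.imwrite('pics/crop0.png',cv2.resize(a,None,fx=5,fy=5,interpolation=cv2.INTER_CUBIC))
E
```

```text
top red [437.7 174.1] [433 169  11  11  69] [array([ 0.6127, -0.3569]), array([ 0.6113, -0.3545]), array([ 0.6043, -0.3432])]
top red [177.5 181.7] [166 170  25  25 465] [array([0.5878, 0.2282]), array([0.5865, 0.2263]), array([0.5805, 0.2174])]
top red [223.5 224.4] [218 219  11  11  34] [array([0.4928, 0.1217]), array([0.4922, 0.1206]), array([0.4894, 0.1154])]
top red [388.3 240.3] [384 236  10   9  47] [array([ 0.4626, -0.2456]), array([ 0.4622, -0.2441]), array([ 0.4605, -0.2366])]
top blue [223.8 184.3] [211 172  26  26 517] [array([0.5832, 0.1234]), array([0.582 , 0.1223]), array([0.5761, 0.117 ])]
top blue [320.7 189.4] [315 184  12  12 112] [array([ 0.5746, -0.0947]), array([ 0.5734, -0.0943]), array([ 0.5678, -0.092 ])]
top blue [174.9 218.9] [166 210  19  19 285] [array([0.5036, 0.2311]), array([0.5029, 0.2292]), array([0.4998, 0.2202])]
top blue [430.  252.8] [425 247  11  12 103] [array([ 0.4363, -0.3375]), array([ 0.4361, -0.3353]), array([ 0.4353, -0.3247])]
top white [379.9 171.4] [373 165  14  14 136] [array([ 0.6172, -0.2274]), array([ 0.6157, -0.226 ]), array([ 0.6
[... 2611 characters left out ...]
]), array([ 0.3787, -0.1454]), array([ 0.3675, -0.2085])]
side white [279.  275.9] [270 271  19   8  54] [array([ 0.4812, -0.1764]), array([ 0.4772, -0.1887]), array([ 0.4579, -0.2482])]
side white [355.4 278.3] [347 271  18  16 236] [array([ 0.6186, -0.2226]), array([ 0.6123, -0.2342]), array([ 0.582, -0.29 ])]
side white [279.2 302.9] [270 297  20  13  50] [array([ 0.4564, -0.2577]), array([ 0.4529, -0.2687]), array([ 0.4356, -0.3217])]
side white [402.2 319.9] [398 316  10   9  59] [array([ 0.6407, -0.358 ]), array([ 0.6341, -0.3673]), array([ 0.602 , -0.4122])]
side white [407.9 327.8] [402 325  13   7  60] [array([ 0.6393, -0.3787]), array([ 0.6326, -0.3876]), array([ 0.6007, -0.4309])]
```

View pics/crop0.png

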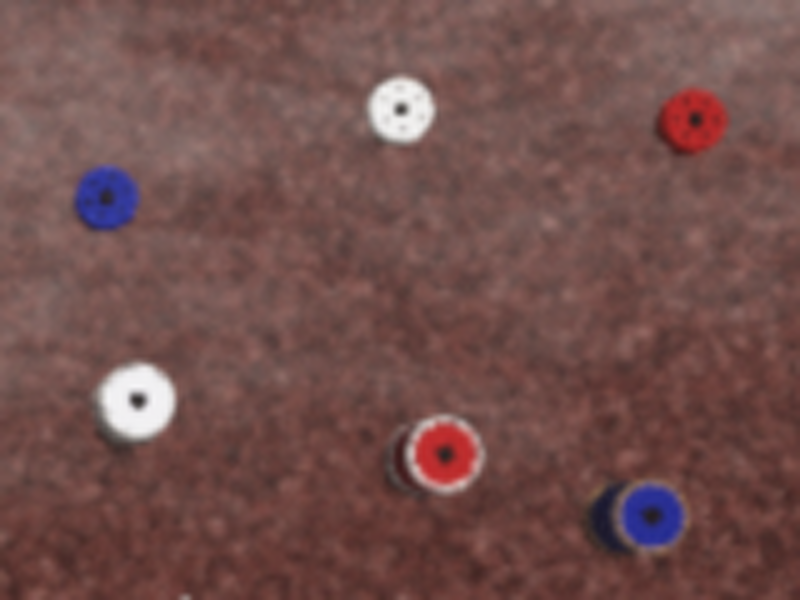

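Request:
send_rows(deltas=[[0,0,-65.4,408,-20,132,-0.2],[0,0,-65.4,408,-20,132,-0.2],[0,0,-65.4,408,-20,132,-0.2],[0,0,-65.4,408,-20,132,-0.2],[0,0,-65.4,408,-20,132,-0.2],[0,0,-65.4,408,-20,132,-0.2],[0,0,-65.4,408,-20,132,-0.2],[0,0,-65.4,408,-20,132,-0.2],[0,0,-65.4,408,-20,132,-0.2],[0,0,-65.4,408,-20,132,-0.2],[0,0,-65.4,408,-20,132,-0.2],[0,0,-65.4,408,-20,132,-0.2],[0,0,-65.4,408,-20,132,-0.2],[0,0,-65.4,408,-20,132,-0.2]], grip_force=30)

```text
t: 1.5
eef_pos: [0.612, -0.3582, 0.1219]
tcp_rot: [3.141, 0.001, 1.57]
wrist_force: [0.7, 0.6, 0.8]
gripper_width: 0.0514
```

```bash
cat >> h.py <<'E'
from scipy.spatial.transform import Rotation as Ro
def delta(s,xyz,yaw=np.pi/2):
    R=Ro.from_euler('xyz',s["tcp_rot"]); T=Ro.from_euler('xyz',[np.pi,0,yaw])
    return (R.inv()*T).as_rotvec(degrees=True).round(1),(R.inv().apply(np.array(xyz)-s["eef_pos"])*1000).round(1)
E
python3 - <<'E'
from bench import *
from h import *
c=camera("side");cv2.imwrite("pics/side1.png",c["pixels"])
c=camera("top");cv2.imwrite("pics/top1.png",c["pixels"])
s=observe();print(s["t"],s["eef_pos"],s["tcp_rot"],s["gripper_width"],s["joint_pos"])
t=np.load("top0.npz");
for n,uv,z in(("rb",(438.6,173.4),.014),("bb",(320.8,189.2),.014),("rs",(388.6,240.4),.055),("bs",(429.8,252.6),.055)):print(n,ray(t,uv,z)[:2].round(4))
print(delta(s,[.613,-.356,.04]))
E
```

```text
1.6 [ 0.61224372 -0.35788029  0.12179834] [3.14111953e+00 4.82590325e-04 1.57033445e+00] 0.05093653372711622 [-7.12732804e-01  4.53196883e-01  2.66313184e-01  1.38323913e+00
 -5.60513730e-05  8.58525271e-01]
rb [ 0.6129 -0.3565]
bb [ 0.5739 -0.0945]
rs [ 0.4603 -0.2372]
bs [ 0.4357 -0.3243]
(array([ 0.,  0., -0.]), array([ 1.9,  0.7, 81.8]))
```

View pics/side1.png

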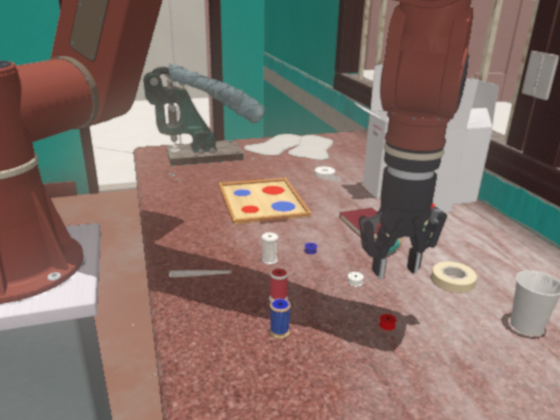

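The open gripper hangs above the red bobbin, with fingertips at about (380,273) and (417,270). I'll work out their height.

Run:
```python
from h import *
c=np.load("side0.npz")
for z in(.085,.09,.095,.1,.105,.11):print(z,[proj(c,[.6122+d,-.358,z]).round(1) for d in(-.032,.032)])
a=cv2.imread("pics/side1.png")[220:340,350:450];cv2.imwrite("pics/c1.png",cv2.resize(a,None,fx=5,fy=5,interpolation=cv2.INTER_CUBIC))
```

```text
0.085 [array([374.7, 285.7]), array([410.6, 279.6])]
0.09 [array([375., 283.]), array([411.1, 277. ])]
0.095 [array([375.4, 280.4]), array([411.5, 274.4])]
0.1 [array([375.7, 277.7]), array([411.9, 271.7])]
0.105 [array([376.1, 274.9]), array([412.4, 269. ])]
0.11 [array([376.4, 272.2]), array([412.8, 266.4])]
```

View pics/c1.png

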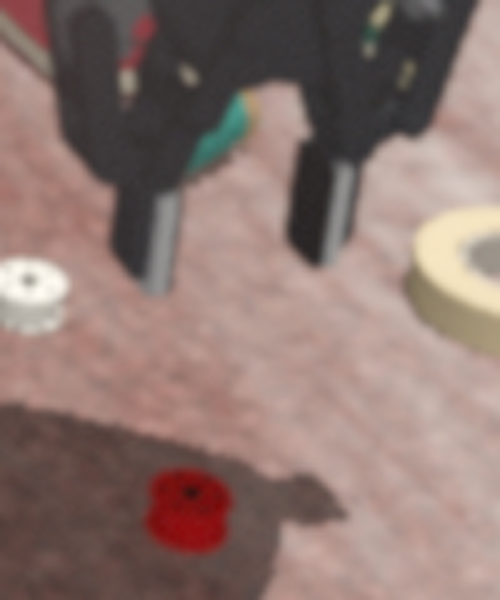

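Request:
send_rows(deltas=[[0,0,0,1.5,0.7,40,-0.2],[0,0,0,1.5,0.7,75,-0.2],[0,0,0,1.5,0.7,97,-0.2],[0,0,0,1.5,0.7,97,-0.2],[0,0,0,1.5,0.7,97,-0.2],[0,0,0,1.5,0.7,97,1],[0,0,0,1.5,0.7,97,1],[0,0,0,1.5,0.7,97,1],[0,0,0,1.5,0.7,97,1],[0,0,0,1.5,0.7,97,1],[0,0,0,1.5,0.7,97,1]], grip_force=30)

```text
t: 2.7
eef_pos: [0.6139, -0.3564, 0.0258]
tcp_rot: [3.14, 0.001, 1.571]
wrist_force: [-0.8, 0.6, 5.8]
gripper_width: 0.0264
```

Run:
```python
from bench import *
from h import *
c=camera("side");a=c["pixels"][220:340,340:460];cv2.imwrite("pics/c2.png",cv2.resize(a,None,fx=5,fy=5,interpolation=cv2.INTER_CUBIC))
s=observe();print(s["eef_pos"],s["gripper_width"],s["wrist_force"])
```

```text
[ 0.61388179 -0.35636045  0.02585536] 0.025920481946305137 [-1.043463    0.68820844  7.16984151]
```

View pics/c2.png

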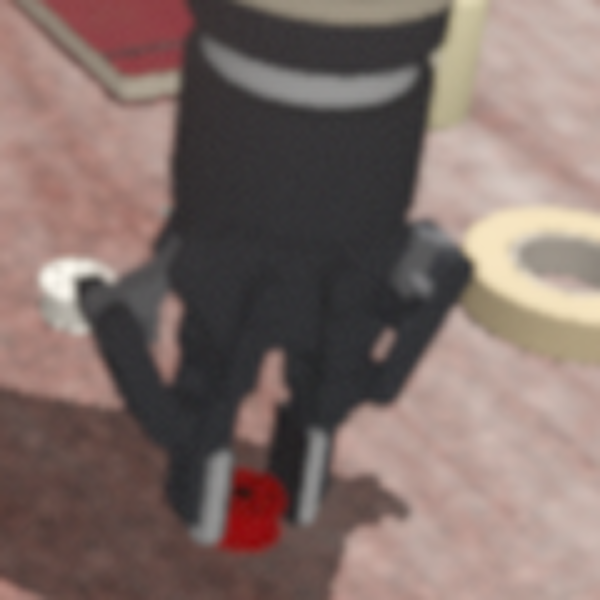

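Request:
send_rows(deltas=[[0,0,0,0,0,-20,1],[0,0,0,0,0,-60,1],[0,0,0,0,0,-95,1],[0,0,0,0,0,-95,1]])

```text
t: 3.15
eef_pos: [0.6157, -0.3578, 0.1263]
tcp_rot: [3.134, 0.006, 1.571]
wrist_force: [0.3, -0.4, 0.4]
gripper_width: 0.0265
```

Run:
```python
from bench import *
from h import *
c=camera("side");a=c["pixels"][180:300,340:460];cv2.imwrite("pics/c3.png",cv2.resize(a,None,fx=5,fy=5,interpolation=cv2.INTER_CUBIC))
s=observe();print(s["eef_pos"],s["gripper_width"],s["wrist_force"],delta(s,[.4993,.1265,.09]))
```

```text
[ 0.6148403  -0.35703638  0.1231608 ] 0.02667343730431596 [-0.53108189 -0.47479733 -0.16170196] (array([0.3, 0.2, 0. ]), array([ 483.7, -115.4,   30.8]))
```

View pics/c3.png

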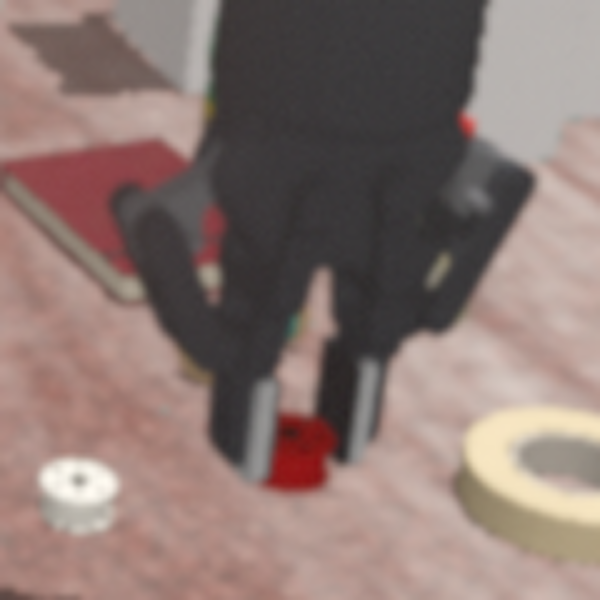

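Request:
send_rows(deltas=[[0,0,0,120,-28,0,1],[0,0,0,240,-57,0,1],[0,0,0,360,-85,0,1],[0,0,0,483,-114.5,0,1],[0,0,0,483,-114.5,0,1],[0,0,0,483,-114.5,0,1],[0,0,0,483,-114.5,0,1],[0,0,0,483,-114.5,0,1],[0,0,0,483,-114.5,0,1],[0,0,0,483,-114.5,0,1],[0,0,0,483,-114.5,30,1],[0,0,0,483,-114.5,50,1],[0,0,0,483,-114.5,50,1],[0,0,0,483,-114.5,50,1]])

```text
t: 4.6
eef_pos: [0.498, 0.127, 0.0688]
tcp_rot: [-3.14, 0.0, 1.571]
wrist_force: [1.4, -0.2, 0.1]
gripper_width: 0.0263
```

Run:
```python
from bench import *
from h import *
c=camera("side");a=c["pixels"][140:260,200:320];cv2.imwrite("pics/c4.png",cv2.resize(a,None,fx=5,fy=5,interpolation=cv2.INTER_CUBIC))
s=observe();print(s["eef_pos"],s["gripper_width"],s["wrist_force"],delta(s,[.4993,.1265,.031]))
```

```text
[0.49873739 0.12691525 0.06973837] 0.026254459495317527 [-0.31638923  0.57856007  0.03096569] (array([ 0.,  0., -0.]), array([-0.4,  0.6, 38.7]))
```

View pics/c4.png

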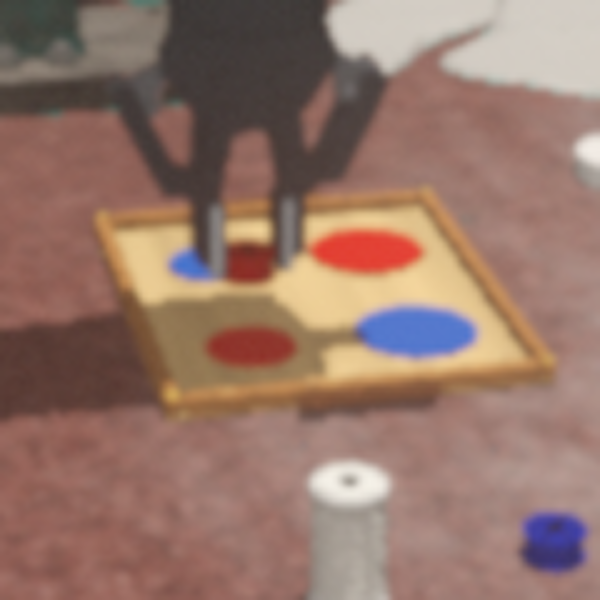

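Request:
send_rows(deltas=[[0,0,0,0,0.5,20,1],[0,0,0,0,0.5,34,1],[0,0,0,0,0.5,38,1],[0,0,0,0,0.5,38,1],[0,0,0,0,0.5,38,1],[0,0,0,0,0.5,38,-0.1],[0,0,0,0,0.5,38,-0.1],[0,0,0,0,0.5,38,-0.1],[0,0,0,0,0.5,38,-0.1],[0,0,0,0,0.5,38,-0.1],[0,0,0,0,0.5,10,-0.1],[0,0,0,0,0.5,-40,-0.1],[0,0,0,0,0.5,-55,-0.1],[0,0,0,0,0.5,-55,-0.1]])

```text
t: 6.05
eef_pos: [0.5011, 0.1272, 0.1275]
tcp_rot: [3.136, 0.0, 1.571]
wrist_force: [0.8, -0.8, -0.7]
gripper_width: 0.0467
```

Run:
```python
from bench import *
from h import *
c=camera("side");a=c["pixels"][140:260,200:320];cv2.imwrite("pics/c5.png",cv2.resize(a,None,fx=5,fy=5,interpolation=cv2.INTER_CUBIC))
s=observe();print(s["eef_pos"],s["gripper_width"],s["wrist_force"],delta(s,[.574,-.0945,.085]))
```

```text
[0.49996113 0.12720195 0.12528226] 0.04669414128295797 [-1.23502771  0.04117786 -1.01204104] (array([0.1, 0. , 0. ]), array([-221.7,   73.8,   40.5]))
```

View pics/c5.png

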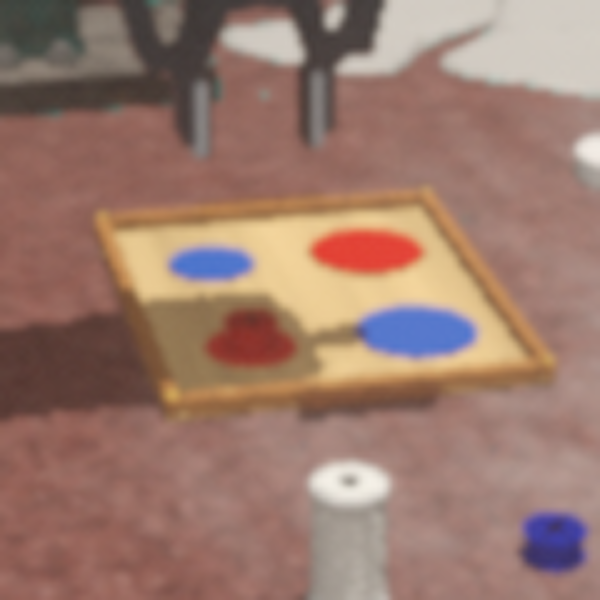

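Request:
send_rows(deltas=[[0,0,0,-50,16,0,-0.1],[0,0,0,-150,50,0,-0.1],[0,0,0,-221.7,74.5,10,-0.1],[0,0,0,-221.7,74.5,20,-0.1],[0,0,0,-221.7,74.5,20,-0.1],[0,0,0,-221.7,74.5,20,-0.1],[0,0,0,-221.7,74.5,20,-0.1],[0,0,0,-221.7,74.5,20,-0.1],[0,0,0,-221.7,74.5,20,-0.1]])

```text
t: 7.0
eef_pos: [0.5734, -0.0933, 0.1041]
tcp_rot: [-3.141, -0.0, 1.573]
wrist_force: [0.1, 0.2, 0.5]
gripper_width: 0.0472
```

Run:
```python
from bench import *
from h import *
s=observe();print(s["eef_pos"],s["gripper_width"],s["wrist_force"],delta(s,[.574,-.0945,.0255]))
```

```text
[ 0.57337123 -0.0932526   0.10411603] 0.0472178026063752 [0.07381552 0.21363288 0.53406507] (array([-0. , -0. ,  0.1]), array([-1.3,  0.7, 78.6]))
```

Request:
send_rows(deltas=[[0,0,0,-1,0.7,40,-0.1],[0,0,0,-1,0.7,70,-0.1],[0,0,0,-1,0.7,78,-0.1],[0,0,0,-1,0.7,78,-0.1],[0,0,0,-1,0.7,78,-0.1],[0,0,0,-1,0.7,78,1],[0,0,0,-1,0.7,78,1],[0,0,0,-1,0.7,78,1],[0,0,0,-1,0.7,78,1],[0,0,0,-1,0.7,78,1],[0,0,0,-1,0.7,78,1],[0,0,0,-1,0.7,60,1],[0,0,0,-1,0.7,20,1],[0,0,0,-1,0.7,-15,1],[0,0,0,-1,0.7,-15,1],[0,0,0,-1,0.7,-15,1]])

```text
t: 8.6
eef_pos: [0.5754, -0.0959, 0.1211]
tcp_rot: [3.138, 0.001, 1.571]
wrist_force: [-0.2, 0.3, -1.0]
gripper_width: 0.0258
```

Run:
```python
from bench import *
from h import *
c=camera("side");a=c["pixels"][150:300,240:390];cv2.imwrite("pics/c6.png",cv2.resize(a,None,fx=4,fy=4,interpolation=cv2.INTER_CUBIC))
s=observe();print(s["eef_pos"],s["gripper_width"],s["wrist_force"],delta(s,[.5036,.231,.07]))
```

```text
[ 0.5745555  -0.09558716  0.11958941] 0.02591068017291846 [ 0.39700342  0.56664032 -0.57846941] (array([0., 0., 0.]), array([326.6, -70.9,  49.4]))
```

View pics/c6.png

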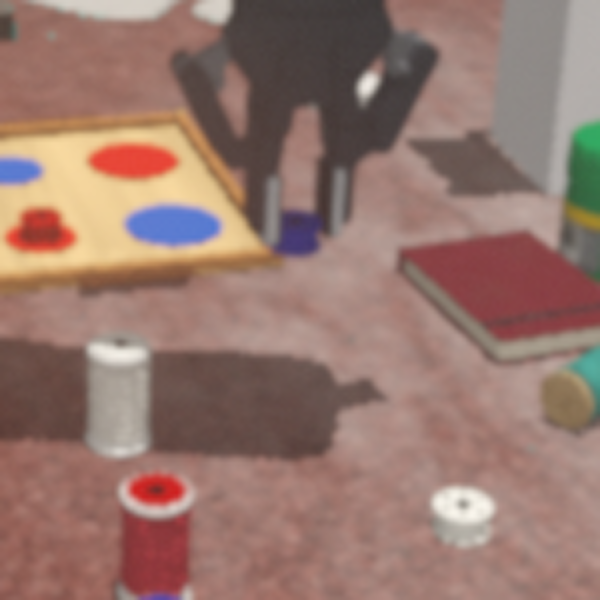

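The blue bobbin is held level between the fingertips, at about (314,208) in the full image.

Request:
send_rows(deltas=[[0,0,0,100,-20,0,1],[0,0,0,220,-45,0,1],[0,0,0,326.3,-70.5,0,1],[0,0,0,326.3,-70.5,0,1],[0,0,0,326.3,-70.5,0,1],[0,0,0,326.3,-70.5,0,1],[0,0,0,326.3,-70.5,0,1],[0,0,0,326.3,-70.5,0,1],[0,0,0,326.3,-70.5,25,1],[0,0,0,326.3,-70.5,50,1],[0,0,0,326.3,-70.5,50,1],[0,0,0,326.3,-70.5,50,1]])

```text
t: 9.85
eef_pos: [0.5031, 0.2301, 0.0687]
tcp_rot: [-3.14, 0.001, 1.571]
wrist_force: [0.0, 0.0, 0.7]
gripper_width: 0.026
```

Run:
```python
from bench import *
from h import *
s=observe();print(s["eef_pos"],s["gripper_width"],s["wrist_force"],delta(s,[.5036,.231,.031]))
```

```text
[0.50309103 0.23011953 0.06871048] 0.025967929234484287 [0.03341137 0.01576582 0.67564107] (array([-0.1,  0. , -0. ]), array([ 0.9,  0.6, 37.7]))
```

Request:
send_rows(deltas=[[0,0,0,0.8,0.5,20,1],[0,0,0,0.8,0.5,34,1],[0,0,0,0.8,0.5,37.5,1],[0,0,0,0.8,0.5,37.5,1],[0,0,0,0.8,0.5,37.5,1],[0,0,0,0.8,0.5,37.5,-0.1],[0,0,0,0.8,0.5,37.5,-0.1],[0,0,0,0.8,0.5,37.5,-0.1],[0,0,0,0.8,0.5,37.5,-0.1],[0,0,0,0.8,0.5,37.5,-0.1],[0,0,0,0.8,0.5,10,-0.1],[0,0,0,0.8,0.5,-35,-0.1],[0,0,0,0.8,0.5,-70,-0.1],[0,0,0,0.8,0.5,-70,-0.1]])

```text
t: 11.25
eef_pos: [0.5071, 0.2322, 0.1451]
tcp_rot: [3.133, -0.002, 1.571]
wrist_force: [1.4, 0.3, 0.8]
gripper_width: 0.0467
```

Run:
```python
from bench import *
from h import *
c=camera("side");a=c["pixels"][140:260,200:320];cv2.imwrite("pics/c7.png",cv2.resize(a,None,fx=5,fy=5,interpolation=cv2.INTER_CUBIC))
s=observe();print(s["eef_pos"],s["gripper_width"],s["wrist_force"],delta(s,[.4605,-.237,.13]))
```

```text
[0.50601483 0.23195509 0.14221616] 0.04684324211254724 [ 0.45475275 -0.08763269  1.01488408] (array([ 0.3, -0.1,  0. ]), array([-468.9,  -45.8,   11.6]))
```

View pics/c7.png

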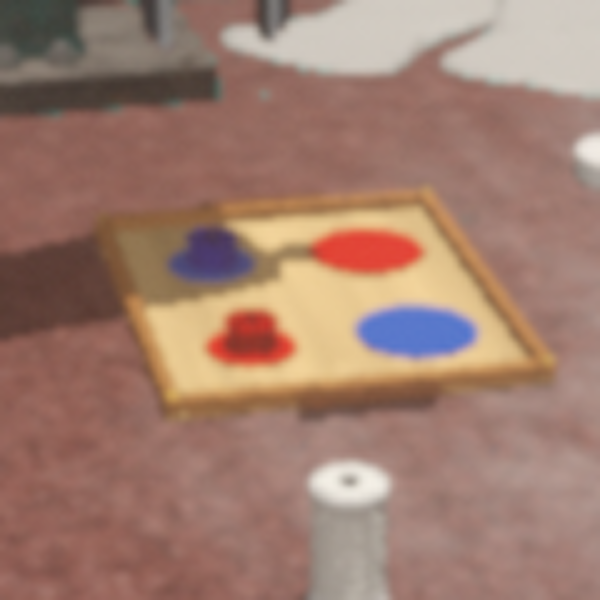

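Request:
send_rows(deltas=[[0,0,0,-120,-11,0,-0.4],[0,0,0,-240,-22,0,-0.4],[0,0,0,-360,-33,0,-0.4],[0,0,0,-468,-43.5,0,-0.4],[0,0,0,-468,-43.5,0,-0.4],[0,0,0,-468,-43.5,0,-0.4],[0,0,0,-468,-43.5,0,-0.4],[0,0,0,-468,-43.5,0,-0.4],[0,0,0,-468,-43.5,0,-0.4],[0,0,0,-468,-43.5,0,-0.4],[0,0,0,-468,-43.5,0,-0.4],[0,0,0,-468,-43.5,0,-0.4]])

```text
t: 12.5
eef_pos: [0.4603, -0.236, 0.1381]
tcp_rot: [-3.14, -0.002, 1.57]
wrist_force: [0.5, 0.7, -0.3]
gripper_width: 0.0598
```

Run:
```python
from bench import *
from h import *
s=observe();print(s["eef_pos"],s["gripper_width"],s["wrist_force"],delta(s,[.4605,-.237,.034]))
```

```text
[ 0.46029804 -0.23600051  0.13805183] 0.0598127367020993 [ 0.52503192  0.68258565 -0.31520682] (array([-0.1, -0.1, -0. ]), array([ -1.2,   0.4, 104. ]))
```

Request:
send_rows(deltas=[[0,0,0,-1,0.3,40,-0.4],[0,0,0,-1,0.3,80,-0.4],[0,0,0,-1,0.3,103,-0.4],[0,0,0,-1,0.3,103,-0.4],[0,0,0,-1,0.3,103,-0.4],[0,0,0,-1,0.3,103,1],[0,0,0,-1,0.3,103,1],[0,0,0,-1,0.3,103,1],[0,0,0,-1,0.3,103,1],[0,0,0,-1,0.3,103,1],[0,0,0,-1,0.3,103,1],[0,0,0,-1,0.3,95,1],[0,0,0,-1,0.3,50,1],[0,0,0,-1,0.3,5,1],[0,0,0,-1,0.3,-10,1],[0,0,0,-1,0.3,-10,1]])

```text
t: 14.1
eef_pos: [0.4627, -0.2387, 0.1529]
tcp_rot: [3.137, 0.004, 1.571]
wrist_force: [0.5, -0.6, -1.2]
gripper_width: 0.0322
```

Run:
```python
from bench import *
from h import *
c=camera("side");a=c["pixels"][170:350,200:380];cv2.imwrite("pics/c8.png",cv2.resize(a,None,fx=3,fy=3,interpolation=cv2.INTER_CUBIC))
s=observe();print(s["eef_pos"],s["gripper_width"],s["wrist_force"],delta(s,[.587,.228,.15]))
```

```text
[ 0.46178807 -0.23798206  0.1503688 ] 0.032516110666395925 [-0.40728891  0.34894182 -1.78360969] (array([0.1, 0.1, 0. ]), array([ 4.659e+02,  1.254e+02, -2.000e-01]))
```

View pics/c8.png

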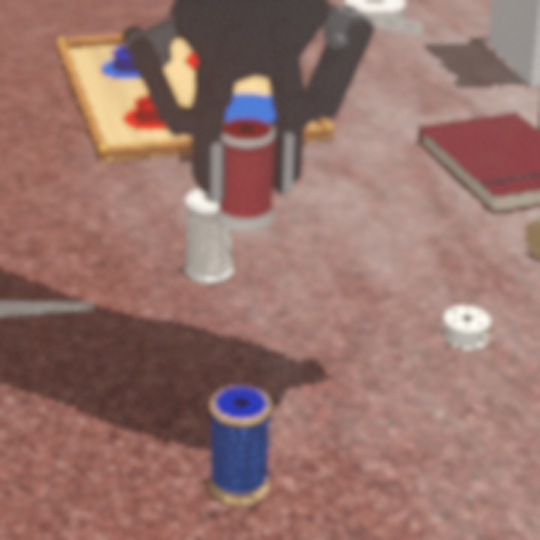

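The red spool is held upright, at about (283,225) in the full image.

Request:
send_rows(deltas=[[0,0,0,100,27,0,1],[0,0,0,200,54,0,1],[0,0,0,300,80,0,1],[0,0,0,400,108,0,1],[0,0,0,465.5,126,0,1],[0,0,0,465.5,126,0,1],[0,0,0,465.5,126,0,1],[0,0,0,465.5,126,0,1],[0,0,0,465.5,126,0,1],[0,0,0,465.5,126,0,1],[0,0,0,465.5,126,0,1],[0,0,0,465.5,126,40,1],[0,0,0,465.5,126,80,1],[0,0,0,465.5,126,80,1],[0,0,0,465.5,126,80,1]])

```text
t: 15.65
eef_pos: [0.5857, 0.2274, 0.0683]
tcp_rot: [-3.138, 0.001, 1.571]
wrist_force: [0.6, -0.9, 1.8]
gripper_width: 0.0324
```

Run:
```python
from bench import *
from h import *
c=camera("side");a=c["pixels"][130:250,200:320];cv2.imwrite("pics/c9.png",cv2.resize(a,None,fx=4,fy=4,interpolation=cv2.INTER_CUBIC))
s=observe();print(s["eef_pos"],s["gripper_width"],s["wrist_force"],delta(s,[.5875,.228,.0400]))
```

```text
[0.58721489 0.22767536 0.07025968] 0.03203268934368908 [ 0.30058028 -0.07008935 -0.25886147] (array([ 0.,  0., -0.]), array([ 0.3,  0.3, 30.3]))
```

View pics/c9.png

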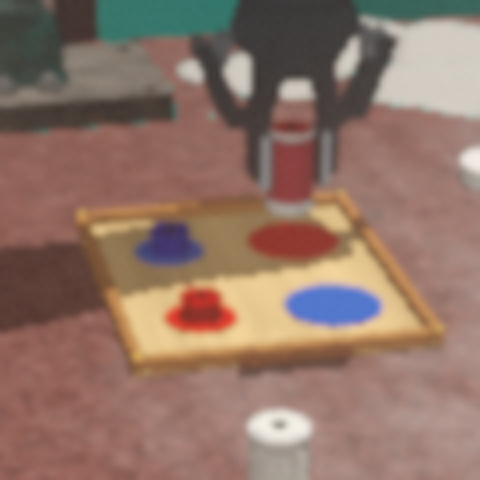

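Request:
send_rows(deltas=[[0,0,0,0,0,15,1],[0,0,0,0,0,26,1],[0,0,0,0,0,30,1],[0,0,0,0,0,30.5,1],[0,0,0,0,0,30.5,1],[0,0,0,0,0,30.5,1],[0,0,0,0,0,30.5,-0.15],[0,0,0,0,0,30.5,-0.15],[0,0,0,0,0,30.5,-0.15],[0,0,0,0,0,30.5,-0.15],[0,0,0,0,0,30.5,-0.15],[0,0,0,0,0,10,-0.15],[0,0,0,0,0,-35,-0.15],[0,0,0,0,0,-75,-0.15],[0,0,0,0,0,-75,-0.15]])

```text
t: 17.2
eef_pos: [0.5902, 0.2287, 0.1511]
tcp_rot: [3.132, -0.001, 1.571]
wrist_force: [1.4, -0.1, 1.1]
gripper_width: 0.0489
```

Run:
```python
from bench import *
from h import *
c=camera("side");a=c["pixels"][130:250,200:320];cv2.imwrite("pics/c10.png",cv2.resize(a,None,fx=4,fy=4,interpolation=cv2.INTER_CUBIC))
s=observe();print(s["eef_pos"],s["gripper_width"],s["wrist_force"],delta(s,[.4358,-.324,.144]))
```

```text
[0.58906917 0.22848965 0.14782713] 0.04905440529177742 [ 0.13597396 -0.2055967  -0.21131784] (array([ 0.3, -0.1,  0. ]), array([-552.4, -153.6,    2.4]))
```

View pics/c10.png

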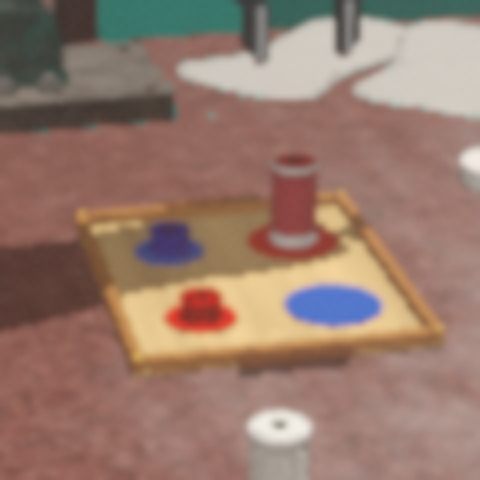

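Request:
send_rows(deltas=[[0,0,0,-140,-38,0,-0.4],[0,0,0,-280,-76,0,-0.4],[0,0,0,-420,-115,0,-0.4],[0,0,0,-552,-151.5,0,-0.4],[0,0,0,-552,-151.5,0,-0.4],[0,0,0,-552,-151.5,0,-0.4],[0,0,0,-552,-151.5,0,-0.4],[0,0,0,-552,-151.5,0,-0.4],[0,0,0,-552,-151.5,0,-0.4],[0,0,0,-552,-151.5,0,-0.4],[0,0,0,-552,-151.5,0,-0.4],[0,0,0,-552,-151.5,0,-0.4],[0,0,0,-552,-151.5,0,-0.4],[0,0,0,-552,-151.5,0,-0.4]])

```text
t: 18.65
eef_pos: [0.4353, -0.3235, 0.1431]
tcp_rot: [-3.141, -0.002, 1.57]
wrist_force: [0.4, -0.2, 0.6]
gripper_width: 0.0599
```

Run:
```python
from bench import *
from h import *
s=observe();print(s["eef_pos"],s["gripper_width"],s["wrist_force"],delta(s,[.4358,-.324,.034]))
```

```text
[ 0.43525795 -0.32350129  0.1430931 ] 0.0599130045905218 [ 0.43032679 -0.21401696  0.63093426] (array([-0.1, -0.1, -0. ]), array([ -0.7,   0.7, 109.1]))
```

Request:
send_rows(deltas=[[0,0,0,-0.5,0.5,40,-0.4],[0,0,0,-0.5,0.5,80,-0.4],[0,0,0,-0.5,0.5,108,-0.4],[0,0,0,-0.5,0.5,108,-0.4],[0,0,0,-0.5,0.5,108,-0.4],[0,0,0,-0.5,0.5,108,1],[0,0,0,-0.5,0.5,108,1],[0,0,0,-0.5,0.5,108,1],[0,0,0,-0.5,0.5,108,1],[0,0,0,-0.5,0.5,108,1],[0,0,0,-0.5,0.5,108,1],[0,0,0,-0.5,0.5,100,1],[0,0,0,-0.5,0.5,55,1],[0,0,0,-0.5,0.5,10,1],[0,0,0,-0.5,0.5,-5,1],[0,0,0,-0.5,0.5,-5,1]])

```text
t: 20.25
eef_pos: [0.4375, -0.326, 0.1531]
tcp_rot: [3.138, 0.005, 1.571]
wrist_force: [-1.0, -0.5, -1.4]
gripper_width: 0.0323
```

Run:
```python
from bench import *
from h import *
c=camera("side");a=c["pixels"][170:350,200:380];cv2.imwrite("pics/c11.png",cv2.resize(a,None,fx=3,fy=3,interpolation=cv2.INTER_CUBIC))
s=observe();print(s["eef_pos"],s["gripper_width"],s["wrist_force"],delta(s,[.583,.1235,.15]))
```

```text
[ 0.43678146 -0.32510887  0.15062498] 0.032378551550728114 [-0.31675321  0.62043591 -1.05025816] (array([0.1, 0.1, 0. ]), array([ 4.486e+02,  1.464e+02, -1.000e-01]))
```

View pics/c11.png

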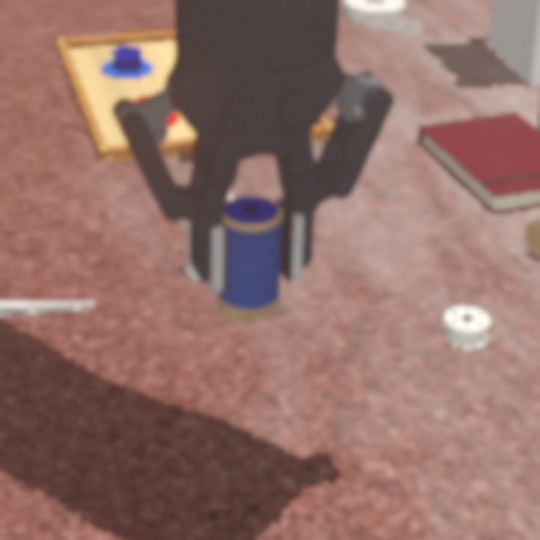

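The blue spool is held upright, at about (284,253) in the full image.

Request:
send_rows(deltas=[[0,0,0,100,32,0,1],[0,0,0,200,65,0,1],[0,0,0,300,98,0,1],[0,0,0,400,130,0,1],[0,0,0,448,147,0,1],[0,0,0,448,147,0,1],[0,0,0,448,147,0,1],[0,0,0,448,147,0,1],[0,0,0,448,147,0,1],[0,0,0,448,147,0,1],[0,0,0,448,147,0,1],[0,0,0,448,147,40,1],[0,0,0,448,147,80,1],[0,0,0,448,147,80,1],[0,0,0,448,147,80,1]])

```text
t: 21.8
eef_pos: [0.5819, 0.123, 0.0686]
tcp_rot: [-3.139, 0.0, 1.57]
wrist_force: [-0.0, 0.8, 0.8]
gripper_width: 0.0322
```

Run:
```python
from bench import *
from h import *
c=camera("side");a=c["pixels"][130:250,200:320];cv2.imwrite("pics/c12.png",cv2.resize(a,None,fx=4,fy=4,interpolation=cv2.INTER_CUBIC))
s=observe();print(s["eef_pos"],s["gripper_width"],s["wrist_force"],delta(s,[.583,.1235,.0400]))
```

```text
[0.58330683 0.12305814 0.07039011] 0.032191188980757825 [0.4043309  0.67332963 0.85182408] (array([ 0.,  0., -0.]), array([ 0.4, -0.3, 30.4]))
```

View pics/c12.png

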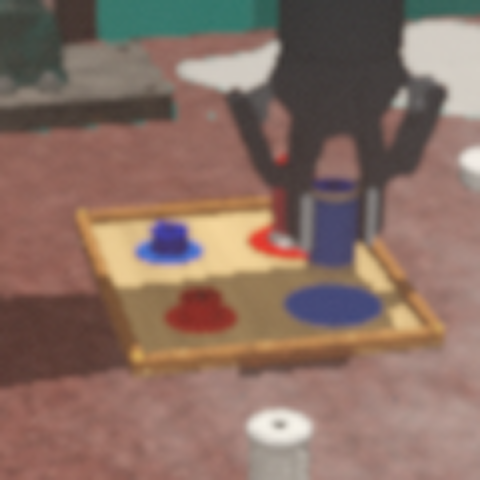

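Request:
send_rows(deltas=[[0,0,0,0,0,15,1],[0,0,0,0,0,26,1],[0,0,0,0,0,30,1],[0,0,0,0,0,30.5,1],[0,0,0,0,0,30.5,1],[0,0,0,0,0,30.5,1],[0,0,0,0,0,30.5,-0.15],[0,0,0,0,0,30.5,-0.15],[0,0,0,0,0,30.5,-0.15],[0,0,0,0,0,30.5,-0.15],[0,0,0,0,0,30.5,-0.15],[0,0,0,0,0,10,-0.15],[0,0,0,0,0,-35,-0.15],[0,0,0,0,0,-85,-0.15],[0,0,0,0,0,-130,-0.15],[0,0,0,0,0,-150,-0.15]])

```text
t: 23.45
eef_pos: [0.5845, 0.1236, 0.2244]
tcp_rot: [3.136, 0.0, 1.571]
wrist_force: [0.7, 0.1, 0.6]
gripper_width: 0.0493
```

Request:
send_rows(deltas=[[0,0,0,-100,0,0,-0.15],[0,0,0,-200,0,0,-0.15],[0,0,0,-300,0,0,-0.15],[0,0,0,-350,0,0,-0.15],[0,0,0,-350,0,0,-0.15],[0,0,0,-350,0,0,-0.15],[0,0,0,-350,0,0,-0.15],[0,0,0,-350,0,0,-0.15],[0,0,0,-350,0,0,-0.15],[0,0,0,-350,0,0,-0.15]])

```text
t: 24.45
eef_pos: [0.5833, -0.2255, 0.2192]
tcp_rot: [-3.141, -0.0, 1.572]
wrist_force: [1.0, 0.3, 0.4]
gripper_width: 0.049
```

Run:
```python
from bench import *
from h import *
t=camera("top");c=camera("side")
a=cv2.resize(t["pixels"][145:255,135:265],None,fx=4,fy=4,interpolation=cv2.INTER_CUBIC)
cv2.imwrite("pics/c13.png",a);cv2.imwrite("pics/side13.png",c["pixels"])
cv2.imwrite("pics/top13.png",t["pixels"])
D=dict(rS=(.5878,.2282,.0605),bS=(.583,.1234,.0605),rB=(.4993,.1265,.0195),bB=(.5036,.231,.0195))
for k,p in D.items():print(k,"expected px",proj(t,p).round(1),"in crop",((proj(t,p)-[135,145])*4).round(),"side",proj(c,p).round(1))
for col in("red","blue"):
  for ce,s in blobs(t["pixels"],col,10):
    if 140<ce[1]<260 and 140<ce[0]<270: print(col,ce,s)
for k,p in D.items():
  u=proj(t,p).round().astype(int);print(k,np.median(t["depth"][u[1]-1:u[1]+2,u[0]-1:u[0]+2]),(t["R"]@p+t["t"])[2])
print(observe()["eef_pos"],observe()["t"])
```

```text
rS expected px [172.1 177.9] in crop [148. 132.] side [272.9 170. ]
bS expected px [220.6 180.7] in crop [342. 143.] side [283.2 185.1]
rB expected px [220.6 221. ] in crop [343. 304.] side [249.5 203.4]
bB expected px [173.6 218.4] in crop [154. 294.] side [241.5 187.1]
red [180.3 183.8] [166 170  24  25 161]
red [171.3 177.8] [167 174  10   9  40]
blue [225.7 186.6] [211 172  26  26 260]
blue [220.4 180.1] [215 175  12  11  90]
blue [174.9 218.9] [166 210  19  19 280]
rS 1.1445535 1.1440704188310642
bS 1.1406265 1.1421298569723712
rB 1.1743603 1.1747424132824358
bB 1.1777953 1.1766296176718865
[ 0.58348057 -0.2250362   0.21945493] 24.55
```

View pics/c13.png

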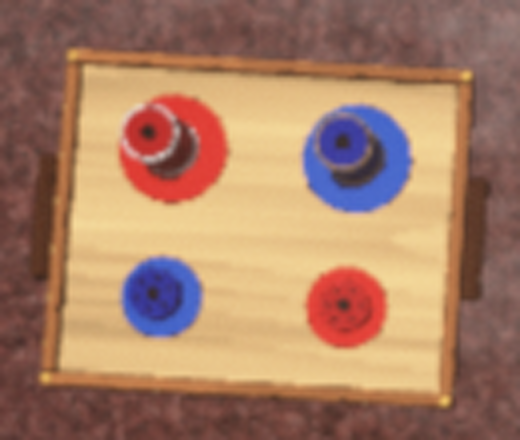

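View pics/side13.png

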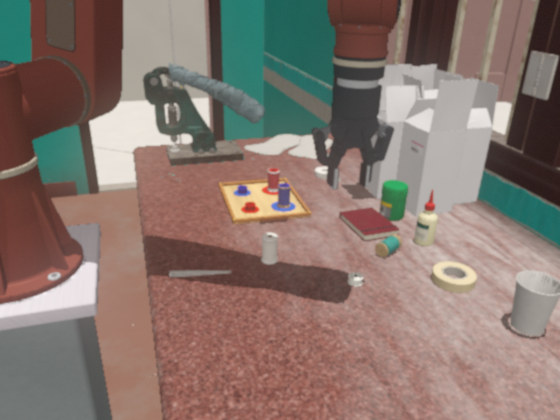

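In the top crop, the spool and bobbin centre holes are at (148,132), (342,143), (152,294) and (343,304). These match the predicted disc centres to under a pixel. Both white items are at their starting pixels in the side view.

```bash
python3 -c "
from bench import *
print(hand_in())"
```

```text
the job is handed in; nothing more can be done
None
```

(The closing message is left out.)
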